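# Find the pitch leaf that fits a stone-saw spindle

## Robot

A 7-joint arm with a two-finger parallel gripper is mounted at the origin on the work surface. World frame = base frame: x ahead of the robot, y to its left, z up, the work surface at z = 0. Lengths are in m, angles in rad, forces in N, time in s.
With the tool pointing down it reaches from about 0.425 to 0.925 m from the base axis. Payload 6.8 kg.
Tool frame: the origin (TCP) lies at the very end of the fingers, on their centre line; the grasp point (between the pads) lies 19 mm behind it (bot.grip_depth is the distance from the TCP to the grasp point, in m); z points along the fingers, y is the direction in which the jaws open and shut (so a half turn about z gives the same grasp; the last joint's range is limited). The gripper opens to 85 mm and grips with 20 to 120 N. Pads are 22 mm wide; open, the fingers measure 114 mm over their backs; the gripper's body (76 mm by 85 mm) begins 54 mm behind the grasp point. The pads swing forward as they close: fully open they stand 13 mm farther back than shut.
Start: joints at [1.194, 0.477, 0.022, 1.555, -0.011, 1.109, -0.083], TCP at [0.179, -0.651, 0.231] pointing down, gripper open.
Joint ranges: [-2.96, 2.96], [-0.34, 2.1], [-1.41, 1.46], [0.24, 2.44], [-1.37, 4.51], [0.17, 1.92], [-2.96, 2.96]. Speed limits (rad/s): [2.39, 2.39, 3.14, 3.14, 3.14, 3.14, 3.14].

## Interface

Orientations are given as a unit quaternion [w, x, y, z].
In Python, from station import bot gives the robot as it stands.
- The arm moves only by the tool step_arm, never from a script. Its argument "increments" is a list of rows, each a list of 7 numbers: the shift along the world's x, y, z in m, then the turn, a rotation vector about the world's x, y, z in degrees, then the gripper command: -1 is fully open, 1 is shut, values between are in proportion. In form: [[dx, dy, dz, rx, ry, rz, fingers], ...]. A call has 1 to 10 rows; each row is the pose to reach, as a shift and turn from the pose commanded when the call began; what a row does not reach only later rows make up. A row lasts 1/12 s, in which the tool goes at most 41.7 mm and 7.16 degrees, less where a joint would pass 70% of its speed; a pose out of reach is approached as far as the arm can. A call with a gripper value outside its range is refused whole. The fingers move at their own pace and stop on an object; "force" is the grip in N (left out, the last holds). Time passes only in rows, so rows that repeat a pose let the fingers close. It gives the time, the measured TCP pose, the force and the opening at its end, in the units of the state.
- bot.get_obs(): the state, without advancing time (a new reading comes with each control period).
- bot.read_camera(name): name is "side" or "top" or "wrist"; returns a dict with "color" (400x640x3 uint8, red, green, blue), "intrinsics" (3x3 intrinsics, pixels), "extrinsics" (4x4, takes a point from camera to world coordinates). Camera axes: x right, y up, looking along -z (the intrinsics and any distortion apply to the point x, -y, -z); pixel columns grow to the right and rows downward; lengths in m; the calibration is good to about 2 mm. A picture is of the moment at which its call begins. There is no depth.
- bot.hand_in(): hands the job in, once; it reports no verdict.
Trained networks look in the newest picture that a camera, given by its name, has taken for a name from the list of things; names that differ only in an ending like _2 or _b are one class to them, and where a whole thing is asked for, a point or a joint stands for the part that bears it (a point fixed in the world has none). Each returns a list of dicts, best first, with "conf" (0 to 1); they miss things now and then, are a little off and sometimes report something else, mostly with a low value. They report only what shows in the picture. A call takes as long as a camera call.
- bot.recognise(thing, camera): "location" ([column, row] as shares, 0 to 1, of the picture: columns of its width, rows of its height, amid what is visible of it).
- bot.place_of(thing, camera): "location" ([column, row] as shares, 0 to 1, of the picture: columns of its width, rows of its height: a listed point, or the origin of a listed thing).
The state is a dict: "t": time; "q": joint angles; "joint_vel": joint speeds; "joint_torque": joint torques, N m; "eef_pos": TCP position; "tool_rot": TCP orientation; "contact_force": force on the tool from outside, world axes, zero at the start; "torque": the same for the moment, N m; "gripper_width": opening from 0.0 (shut) to 1.0 (fully open).
Only numpy, scipy, OpenCV 4.12 (cv2) and the standard library are available. Lean on these libraries where they do the work, as an engineer would, in place of code of your own. Each camera call takes 0.05 s, during which the arm holds its last target.

## Task

The nut of the front spindle in the cradle has to be replaced, so find its thread pitch: lay the steel pitch leaves from the tray one at a time flat on the packing block and mesh their teeth gently into the front spindle's thread, until you find the one that seats fully, its land against the crests with no gap. Leave that leaf lying meshed in the thread on the packing block, with the other two flat in the tray, and leave the rest of the bench as it is.

Things in the scene. Friction and masses are not known exactly. Their poses are not given: they have to be found in the camera images.
- thread (a point): On the axis of the front spindle (nearest the robot, the one to measure), mid-thread, 45 mm above the bench. y: along the axis; x: across the spindles, away from the robot; z up. Fixed steel spindle, trapezoidal thread 60 mm over the crests, threaded 100 mm to either side of this point. Its pitch (8, 10 or 12 mm) and where its grooves lie along y are not known.
- cradle: Fixed notched timber cradle holding three steel spindles side by side; origin on the bench under thread, same axes. The second and third spindles lie parallel to the front one, 80 and 160 mm further along x, and are not to be measured. Spindle tops are 75 mm above the bench.
- packing (a point): Centre of the level top of the timber packing block fixed in front of the front spindle (axes as thread): 42 mm above the bench, 196 mm along y, 125 mm along x, ending 3 mm short of the thread's crests. A leaf laid flat on it has the middle of its 6 mm thickness at the height of the spindle's axis.
- tray: Fixed low timber tray; origin at the centre of its underside. Three bays of 97 x 100 mm in a row along x, centred at x = -102, 0, +102 mm. Floor 6 mm, outer rim 16 mm, dividers 10 mm above the bench. One leaf lies flat in each bay, its toothed edge towards the tray's +x.
- leaf_a_grip (a point): Centre of the upright timber grip (50 mm along y, 16 mm thick along x) of leaf a: a loose flat steel template, 74 x 72 x 6 mm, 0.2 kg, 6 teeth of 12 mm pitch along one edge. y: along the toothed edge; x: from the grip towards the teeth; z up. The grip's top is 56 mm, this point 31 mm above the leaf's underside. Between its teeth lies the land, a straight edge 58 mm from this point along x.
- leaf_a_land (a point): Middle of the land of leaf a at half thickness (axes as the grip). The teeth stand 5.6 mm beyond it. In a thread of the same pitch they seat with 0.5 mm of play along y, the land against the crests, 30 mm from the spindle's axis; in another pitch they ride on the crests, with the land 3 mm or more away.
- leaf_a_comb: The toothed edge strip of leaf a, rigidly part of it (origin: on the leaf's underside, 18 mm from the grip's centre towards the teeth; axes as the grip). The teeth are to be pressed only gently, some 5 to 15 N.
- leaf_b_grip (a point): Centre of the upright timber grip (50 mm along y, 16 mm thick along x) of leaf b: a loose flat steel template, 74 x 72 x 6 mm, 0.2 kg, 9 teeth of 8 mm pitch along one edge. y: along the toothed edge; x: from the grip towards the teeth; z up. The grip's top is 56 mm, this point 31 mm above the leaf's underside. Between its teeth lies the land, a straight edge 58 mm from this point along x.
- leaf_b_land (a point): Middle of the land of leaf b at half thickness (axes as the grip). The teeth stand 3.6 mm beyond it. In a thread of the same pitch they seat with 0.5 mm of play along y, the land against the crests, 30 mm from the spindle's axis; in another pitch they ride on the crests, with the land 3 mm or more away.
- leaf_b_comb: The toothed edge strip of leaf b, rigidly part of it (origin: on the leaf's underside, 18 mm from the grip's centre towards the teeth; axes as the grip). The teeth are to be pressed only gently, some 5 to 15 N.
- leaf_c_grip (a point): Centre of the upright timber grip (50 mm along y, 16 mm thick along x) of leaf c: a loose flat steel template, 74 x 72 x 6 mm, 0.2 kg, 7 teeth of 10 mm pitch along one edge. y: along the toothed edge; x: from the grip towards the teeth; z up. The grip's top is 56 mm, this point 31 mm above the leaf's underside. Between its teeth lies the land, a straight edge 58 mm from this point along x.
- leaf_c_land (a point): Middle of the land of leaf c at half thickness (axes as the grip). The teeth stand 4.6 mm beyond it. In a thread of the same pitch they seat with 0.5 mm of play along y, the land against the crests, 30 mm from the spindle's axis; in another pitch they ride on the crests, with the land 3 mm or more away.
- leaf_c_comb: The toothed edge strip of leaf c, rigidly part of it (origin: on the leaf's underside, 18 mm from the grip's centre towards the teeth; axes as the grip). The teeth are to be pressed only gently, some 5 to 15 N.
- nut: Bystander: loose bronze flanged nut standing on the bench, 92 mm across, 55 mm high; origin at the centre of its underside.
- hammer_mid (a point): Bystander: club hammer lying on the bench, 45 mm high, about 260 mm long; the middle of its handle.
- chisel: Bystander: steel stone chisel lying on the bench, 190 mm long, 18 mm high; origin at the middle of its underside.

How it is judged:
At the end, for the whole second after the job is handed in: One leaf lies flat on the packing block, released and at rest, its land within 1.6 mm of the crests of the front spindle's thread, its toothed edge along the spindle's axis within 0.04 rad and wholly within the threaded length; the other two leaves lie flat in the tray ((((x of leaf_a_land in the frame of thread between -0.0316 and -0.027 m and y of leaf_a_land in the frame of thread between -0.066 and 0.066 m and z of leaf_a_land in the frame of thread between -0.004 and 0.004 m and angle between the y axis of leaf_a_land and the y axis of thread, either way round below 0.04 rad and angle between leaf_a_land's own z axis and vertical below 0.06 rad) and (x of leaf_b_grip in the frame of tray between -0.145 and 0.11 m and y of leaf_b_grip in the frame of tray between -0.05 and 0.05 m and z of leaf_b_grip in the frame of tray below 0.042 m and angle between leaf_b_grip's own z axis and vertical below 0.06 rad) and (x of leaf_c_grip in the frame of tray between -0.145 and 0.11 m and y of leaf_c_grip in the frame of tray between -0.05 and 0.05 m and z of leaf_c_grip in the frame of tray below 0.042 m and angle between leaf_c_grip's own z axis and vertical below 0.06 rad)) or ((x of leaf_b_land in the frame of thread between -0.0316 and -0.027 m and y of leaf_b_land in the frame of thread between -0.066 and 0.066 m and z of leaf_b_land in the frame of thread between -0.004 and 0.004 m and angle between the y axis of leaf_b_land and the y axis of thread, either way round below 0.04 rad and angle between leaf_b_land's own z axis and vertical below 0.06 rad) and (x of leaf_a_grip in the frame of tray between -0.145 and 0.11 m and y of leaf_a_grip in the frame of tray between -0.05 and 0.05 m and z of leaf_a_grip in the frame of tray below 0.042 m and angle between leaf_a_grip's own z axis and vertical below 0.06 rad) and (x of leaf_c_grip in the frame of tray between -0.145 and 0.11 m and y of leaf_c_grip in the frame of tray between -0.05 and 0.05 m and z of leaf_c_grip in the frame of tray below 0.042 m and angle between leaf_c_grip's own z axis and vertical below 0.06 rad)) or ((x of leaf_c_land in the frame of thread between -0.0316 and -0.027 m and y of leaf_c_land in the frame of thread between -0.066 and 0.066 m and z of leaf_c_land in the frame of thread between -0.004 and 0.004 m and angle between the y axis of leaf_c_land and the y axis of thread, either way round below 0.04 rad and angle between leaf_c_land's own z axis and vertical below 0.06 rad) and (x of leaf_a_grip in the frame of tray between -0.145 and 0.11 m and y of leaf_a_grip in the frame of tray between -0.05 and 0.05 m and z of leaf_a_grip in the frame of tray below 0.042 m and angle between leaf_a_grip's own z axis and vertical below 0.06 rad) and (x of leaf_b_grip in the frame of tray between -0.145 and 0.11 m and y of leaf_b_grip in the frame of tray between -0.05 and 0.05 m and z of leaf_b_grip in the frame of tray below 0.042 m and angle between leaf_b_grip's own z axis and vertical below 0.06 rad))) and linear speed of each of leaf_a_comb, leaf_b_comb, leaf_c_comb below 0.02 m/s); the robot touches nothing.
It fails at once if the toothed edge of a leaf is pressed against anything with more than 40 N (contact force between any of leaf_a_comb, leaf_b_comb, leaf_c_comb and anything else above 40 N).
It fails at once if the bronze nut is shifted more than 20 mm (distance of nut from where it was at the start of the episode above 0.02 m).
It fails at once if the club hammer is shifted more than 20 mm (distance of hammer_mid from where it was at the start of the episode above 0.02 m).
It fails at once if the chisel is shifted more than 20 mm (distance of chisel from where it was at the start of the episode above 0.02 m).
It also fails if it takes over 72 s, if anything falls off the work surface, if the arm or the gripper's body presses on something with over 40 N, if the wrist force passes 120 N, or if a joint passes its speed limit or range.

## Working session

There is one attempt and no reset: what is moved stays moved. The work goes in short steps, Python scripts to look and compute and a tool call to move; the robot and the scene stay as the last step left them, time stands still between calls to the robot, and variables do not carry over. Pictures are saved under pics/ and viewed, and the job is handed in when it is done.

Besides the shell and the picture viewer there is one more tool, called after ">>>" in YAML: its name, and indented under it one key for each argument. step_arm: Moves the arm, as the interface text tells. Its arguments: {"type":"object","properties":{"increments":{"type":"array","items":{"type":"array","items":{"type":"number"}}},"force":{"type":"number"}},"required":["increments"]}

```bash
ls; mkdir -p pics
python3 - <<'E'
from station import bot
import cv2,numpy as np
print(bot.get_obs())
for n in ("side","top","wrist"):
    r=bot.read_camera(n); cv2.imwrite(f"pics/{n}0.png",r["color"][:,:,::-1])
    print(n,r["intrinsics"],r["extrinsics"])
E
```

```text
pics
{'t': 0.0, 'q': array([ 1.19392427,  0.47779838,  0.02232398,  1.5564918 , -0.01148976,
        1.10932369, -0.08309103]), 'joint_vel': array([-4.29685753e-04,  1.44492857e-03, -9.96137924e-04,  1.07381448e-03,
        5.45840531e-04, -5.87216709e-05,  4.97639359e-04]), 'joint_torque': array([-1.25334598e-03, -5.96444643e+01,  1.60711057e+00, -2.81201291e+01,
        1.24464871e-02,  9.40223923e-03, -1.81789483e-05]), 'eef_pos': array([ 0.17906894, -0.6501688 ,  0.23030955]), 'tool_rot': array([-9.25750105e-04,  9.90980071e-01,  1.34005981e-01, -1.97574425e-04]), 'contact_force': array([-0.13146055,  0.11506373,  1.0145105 ]), 'torque': array([ 0.0366236 ,  0.05178907, -0.01210876]), 'gripper_width': 1.0014928696080874}
side [[369.89128479   0.         320.67179454]
 [  0.         369.89128479 199.33939749]
 [  0.           0.           1.        ]] [[ 0.99460585  0.03338029 -0.09820876  0.52147885]
 [-0.10107788  0.5244978  -0.84539063 -0.60841935]
 [ 0.02329089  0.8507572   0.52504259  0.5108428 ]
 [ 0.          0.          0.          1.        ]]
top [[373.26101793   0.         322.71327156]
 [  0.         373.26101793 201.28685692]
 [  0.           0.           1.        ]] [[-0.00369038  0.9836718  -0.17993379  0.42539742]
 [-0.99975623 -0.00754624 -0.02074951  0.11512244]
 [-0.02176853  0.17981335  0.98345986  0.98406885]
 [ 0.          0.          0.          1.        ]]
wrist [[286.64262079   0.         319.21611509]
 [  0.         286.64262079 199.67252642]
 [  0.           0.           1.        ]] [[ 0.26645387  0.92086172  0.28463315  0.25231867]
 [-0.96384682  0.25496344  0.07741418 -0.62920832]
 [-0.00128329 -0.29497007  0.95550563  0.37310015]
 [ 0.          0.          0.          1.        ]]
```

View pics/side0.png

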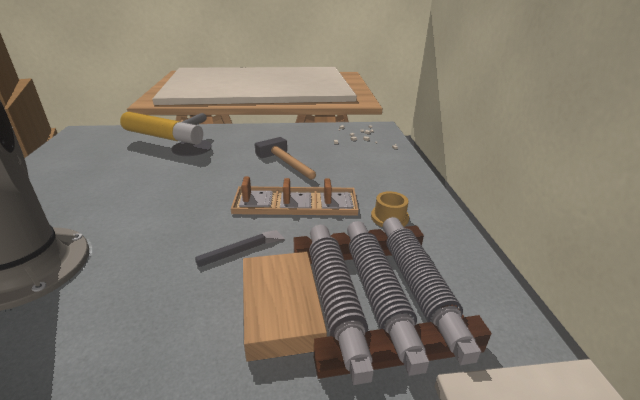

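View pics/top0.png

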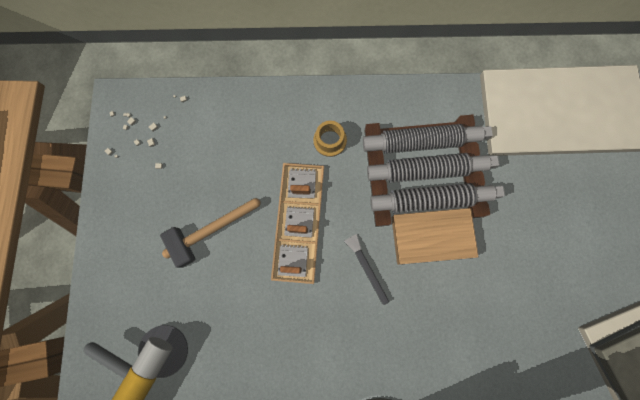

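View pics/wrist0.png

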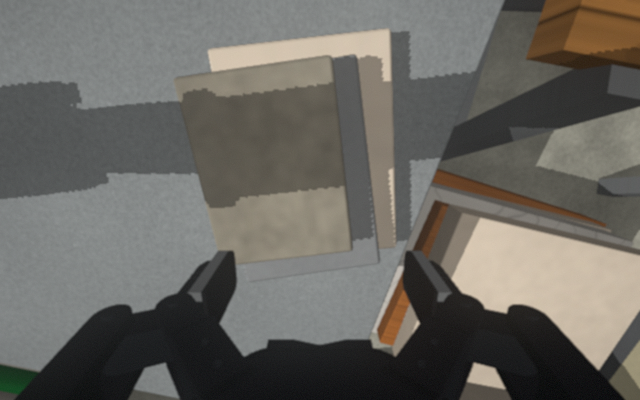

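The side and top views show the three spindles with the packing block in front of them (top: spindles at about rows 137, 165 and 198, block at (436,236)). The tray is at (298,222) with three leaves. The nut is at (330,138), the chisel at (368,268) and the hammer at (210,232).

```bash
cat > h.py <<'E'
from station import bot
import cv2,numpy as np
def cam(n,save=None):
    r=bot.read_camera(n)
    if save: cv2.imwrite(f"pics/{save}.png",r["color"][:,:,::-1])
    return r
def ray(r,u,v):
    K=r["intrinsics"];E=r["extrinsics"]
    d=E[:3,:3]@np.array([(u-K[0,2])/K[0,0],-(v-K[1,2])/K[1,1],-1.0])
    return E[:3,3],d
def onz(r,u,v,z):
    o,d=ray(r,u,v); return o+d*(z-o[2])/d[2]
def proj(r,p):
    K=r["intrinsics"];E=r["extrinsics"]
    c=E[:3,:3].T@(np.asarray(p)-E[:3,3]); return np.array([K[0,2]+K[0,0]*c[0]/-c[2],K[1,2]+K[1,1]*c[1]/c[2]])
def tri(obs):
    A=np.zeros((3,3));b=np.zeros(3)
    for r,u,v in obs:
        o,d=ray(r,u,v);d=d/np.linalg.norm(d);P=np.eye(3)-np.outer(d,d);A+=P;b+=P@o
    p=np.linalg.solve(A,b)
    return p,[float(np.linalg.norm(np.cross(p-o,d/np.linalg.norm(d)))) for o,d in [ray(*x) for x in obs]]
E
python3 - <<'E'
from h import *
H=dict(thread=.045,packing=.042,tray=0,leaf_a_grip=.037,leaf_a_land=.009,leaf_a_comb=.006,cradle=0,nut=0,hammer_mid=.02,chisel=0)
for n in ("top","side"):
    r=cam(n)
    for k,z in H.items():
        for d in bot.place_of(k,n)[:6]:
            u,v=d["location"][0]*640,d["location"][1]*400
            print(n,k,round(d["conf"],2),round(u,1),round(v,1),onz(r,u,v,z).round(4))
E
```

```text
top thread 0.67 431.1 196.4 [ 0.6077 -0.1413  0.045 ]
top packing 0.93 433.9 234.2 [ 0.5117 -0.1438  0.042 ]
top packing 0.72 372.2 273.2 [0.4161 0.0132 0.042 ]
top tray 0.87 296.8 226.1 [0.539 0.205 0.   ]
top leaf_a_grip 0.88 298.6 188.3 [0.6334 0.1976 0.037 ]
top leaf_a_land 0.73 300.9 173.0 [0.6818 0.1942 0.009 ]
top leaf_a_land 0.26 437.2 234.7 [ 0.5134 -0.1612  0.009 ]
top leaf_a_comb 0.69 298.1 187.3 [0.643  0.2017 0.006 ]
top leaf_a_comb 0.32 294.7 222.0 [0.5493 0.2099 0.006 ]
top cradle 0.55 428.8 200.5 [ 0.6055 -0.1469  0.    ]
top nut 0.7 330.9 140.3 [0.7764 0.1127 0.    ]
top nut 0.32 210.0 228.3 [0.5347 0.4365 0.    ]
top hammer_mid 0.82 209.5 228.6 [0.5316 0.4312 0.02  ]
top chisel 0.76 368.9 274.9 [0.4115 0.0174 0.    ]
side thread 0.6 388.4 220.4 [0.7494 0.0439 0.045 ]
side thread 0.28 285.0 189.5 [0.5244 0.1937 0.045 ]
side packing 0.79 280.8 289.5 [ 0.5106 -0.1438  0.042 ]
side tray 0.68 292.8 205.1 [0.543  0.1906 0.    ]
side leaf_a_grip 0.93 324.1 191.4 [0.6226 0.192  0.037 ]
side leaf_a_land 0.77 348.8 200.5 [0.6873 0.1894 0.009 ]
side leaf_a_land 0.59 239.5 252.2 [0.4253 0.0019 0.009 ]
side leaf_a_comb 0.43 332.2 202.0 [0.6443 0.1896 0.006 ]
side cradle 0.86 332.9 300.9 [ 0.6037 -0.1379  0.    ]
side nut 0.97 387.9 216.5 [0.7744 0.1234 0.    ]
side nut 0.7 287.7 155.5 [0.5376 0.4901 0.    ]
side hammer_mid 0.82 286.0 160.2 [0.5311 0.4136 0.02  ]
side chisel 0.61 239.2 253.2 [0.4232 0.0096 0.    ]
```

>>> step_arm:
  increments:
    - [0.022,0.034,0,0,0,7,-1]
    - [0.044,0.068,0,0,0,14,-1]
    - [0.066,0.102,0,0,0,21,-1]
    - [0.088,0.136,0,0,0,28,-1]
    - [0.11,0.17,0,0,0,35,-1]
    - [0.132,0.204,0,0,0,42,-1]
    - [0.154,0.238,0,0,0,49,-1]
    - [0.176,0.272,0,0,0,56,-1]
    - [0.198,0.306,0,0,0,63,-1]
    - [0.22,0.34,0,0,0,70,-1]

```text
t: 2.08
eef_pos: [0.4, -0.3091, 0.2317]
tool_rot: [0.0, 0.733, 0.68, -0.0]
contact_force: [0.6, -0.7, 0.2]
gripper_width: 1.003
```

>>> step_arm:
  increments:
    - [0.02,0.034,-0.005,0,0,0,-1]
    - [0.04,0.068,-0.01,0,0,0,-1]
    - [0.06,0.102,-0.02,0,0,0,-1]
    - [0.08,0.136,-0.03,0,0,0,-1]
    - [0.1,0.15,-0.04,0,0,0,-1]
    - [0.1,0.15,-0.05,0,0,0,-1]
    - [0.1,0.15,-0.05,0,0,0,-1]
    - [0.1,0.15,-0.05,0,0,0,-1]

```text
t: 2.75
eef_pos: [0.4983, -0.1616, 0.1808]
tool_rot: [-0.001, 0.735, 0.678, -0.001]
contact_force: [0.4, -0.4, 0.4]
gripper_width: 0.998
```

Run:
```python
from h import *
r=cam("wrist","w1"); print(r["extrinsics"].round(4)); o=bot.get_obs(); print(o["t"],o["eef_pos"],o["tool_rot"],o["q"])
```

```text
[[ 9.968e-01  7.630e-02  2.440e-02  5.050e-01]
 [-8.010e-02  9.521e-01  2.951e-01 -8.510e-02]
 [-7.000e-04 -2.961e-01  9.552e-01  3.235e-01]
 [ 0.000e+00  0.000e+00  0.000e+00  1.000e+00]]
2.8 [ 0.49844553 -0.16216259  0.18132587] [-1.21703448e-04  7.35591466e-01  6.77425209e-01 -5.15573024e-04] [ 0.58415976  0.32635999 -0.46776001  1.93937559  0.18381473  0.91789847
 -0.05700009]
```

View pics/w1.png

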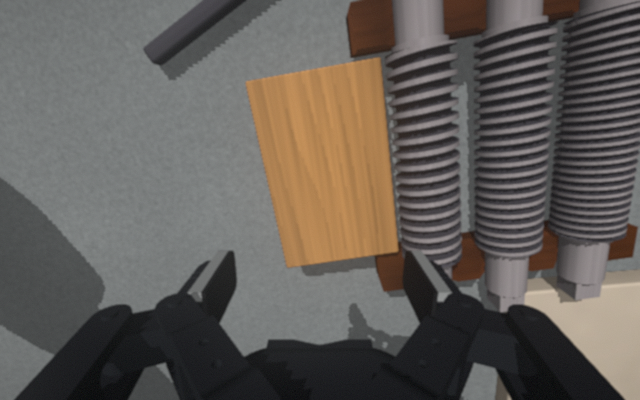

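The wrist picture shows the packing block (corners about (247,80), (378,58), (397,253), (288,267)) and the front spindle to its right, with a visibly coarser thread than the third one. I'll measure the frame and estimate the pitch next.

Run:
```python
from h import *
img=cv2.imread("pics/w1.png")
E=np.array([[.9968,.0763,.0244,.505],[-.0801,.9521,.2951,-.0851],[-.0007,-.2961,.9552,.3235],[0,0,0,1]])
K=np.array([[286.64,0,319.22],[0,286.64,199.67],[0,0,1]])
r=dict(intrinsics=K,extrinsics=E)
for u,v in [(247,80),(378,58),(397,253),(288,267)]: print(onz(r,u,v,.042).round(4))
# rectify z=.042 : 1 px = 0.5mm ; out x -> world y descending rows
s=0.0005
x0,y0=.43,0.0
def rect(z,name,W=440,Hh=560):
    pts=[(x0,y0),(x0+W*s,y0),(x0+W*s,y0-Hh*s),(x0,y0-Hh*s)]
    src=np.float32([proj(r,(x,y,z)) for x,y in pts]); dst=np.float32([(0,0),(W,0),(W,Hh),(0,Hh)])
    M=cv2.getPerspectiveTransform(src,dst); o=cv2.warpPerspective(img,M,(W,Hh),flags=cv2.INTER_CUBIC); cv2.imwrite(f"pics/{name}.png",o); return o
rect(.042,"r42"); rect(.065,"r65")
g=bot and cv2.resize(img[0:280,230:640],None,fx=1.9,fy=1.9,interpolation=cv2.INTER_CUBIC); cv2.imwrite("pics/w1z.png",g)
```

```text
[ 0.4414 -0.0531  0.042 ]
[ 0.5606 -0.0445  0.042 ]
[ 0.5775 -0.2396  0.042 ]
[ 0.457  -0.2472  0.042 ]
```

View pics/r42.png

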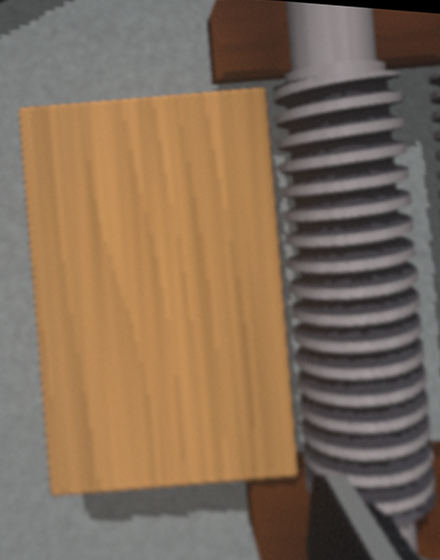

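View pics/r65.png

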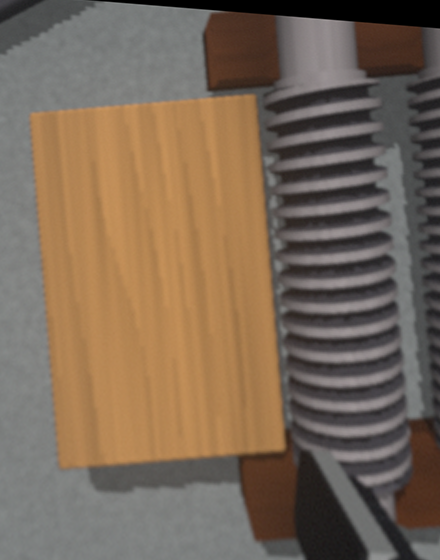

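Run:
```python
from h import *
g=cv2.cvtColor(cv2.imread("pics/r42.png"),cv2.COLOR_BGR2GRAY).astype(np.float32)
s=.5
# edge line: block right edge (265,88)-(298,476)
for off in (8,12,16,20,25):
    rows=np.arange(100,440,.5); xs=265+(rows-88)*(33/388)+off
    p=cv2.remap(g,xs.astype(np.float32)[None],rows.astype(np.float32)[None],cv2.INTER_LINEAR)[0]
    p=p-cv2.GaussianBlur(p[None],(0,0),30)[0]
    best=[]
    P=np.arange(6,16,.1); L=rows*s*np.hypot(1,33/388)
    w=np.hanning(len(p)); A=[abs(np.sum(w*p*np.exp(-2j*np.pi*L/q))) for q in P]
    i=np.argsort(A)[::-1][:1]; 
    q=P[i[0]]; ph=np.angle(np.sum(w*p*np.exp(-2j*np.pi*L/12)))
    # bright-centre position in y(mm along) relative to row0
    print(off,"period",q.round(2),"amp12/10/8",[round(float(A[int(round((z-6)/.1))])) for z in (12,10,8)], "bright at row",[round(float((-ph/(2*np.pi)*12+12*k)/s/np.hypot(1,33/388)),1) for k in (9,10)])
```

```text
8 period 11.7 amp12/10/8 [3260, 290, 489] bright at row [226.6, 250.5]
12 period 11.5 amp12/10/8 [2766, 67, 169] bright at row [224.9, 248.8]
16 period 12.5 amp12/10/8 [2493, 152, 54] bright at row [220.6, 244.5]
20 period 12.7 amp12/10/8 [3319, 139, 43] bright at row [219.0, 242.9]
25 period 12.8 amp12/10/8 [3692, 30, 26] bright at row [218.5, 242.4]
```

```bash
cat > unwrap.py <<'E'
from h import *
th=.0848; T=np.array([.606,-.137,.045]); X=np.array([np.cos(th),np.sin(th),0]);Y=np.array([-np.sin(th),np.cos(th),0]);Z=np.array([0,0,1.])
def unwrap(r,img,rad=.030,a0=-30,a1=120,s=.25):
    ys=np.arange(110,-110,-s)/1000; an=np.radians(np.arange(a0,a1,1.))  # angle from front (-X) upward
    m=np.zeros((len(ys),len(an),2),np.float32)
    for j,a in enumerate(an):
        for i,y in enumerate(ys):
            m[i,j]=proj(r,T+Y*y-X*rad*np.cos(a)+Z*rad*np.sin(a))
    return cv2.remap(img,m[...,0],m[...,1],cv2.INTER_CUBIC),ys,an
E
python3 - <<'E'
from unwrap import *
img=cv2.imread("pics/w1.png")
E=np.array([[.9968,.0763,.0244,.505],[-.0801,.9521,.2951,-.0851],[-.0007,-.2961,.9552,.3235],[0,0,0,1]])
K=np.array([[286.64,0,319.22],[0,286.64,199.67],[0,0,1]])
r=dict(intrinsics=K,extrinsics=E)
o,ys,an=unwrap(r,img)
o=cv2.resize(o[:600],(600,600))
for k,y in enumerate(range(0,600,40)): cv2.putText(o,f"{110-y*.25:.0f}",(0,y+5),0,.4,(0,0,255),1); 
cv2.line(o,(120,0),(120,600),(0,255,0),1)
cv2.imwrite("pics/unw.png",o)
E
```

```text
(no output)
```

View pics/unw.png

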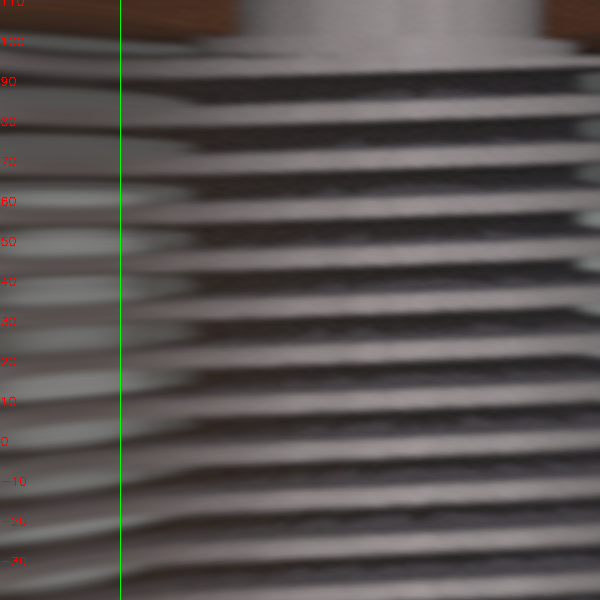

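View pics/w1z.png

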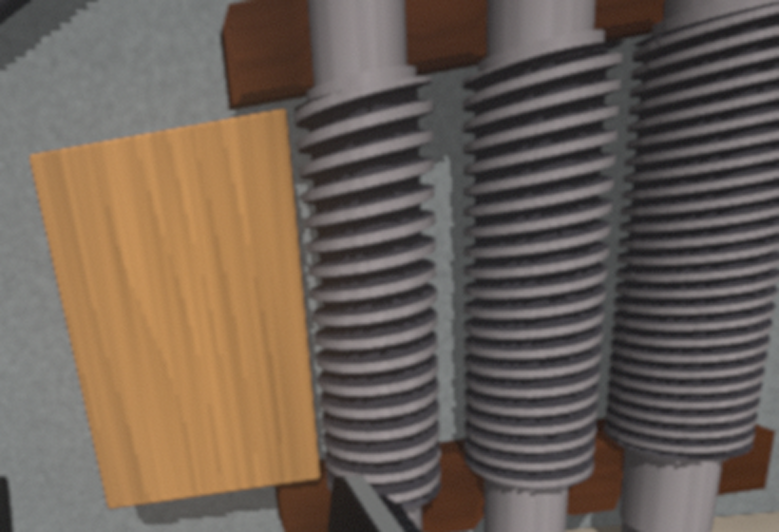

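The spindle's grooves show as bench-coloured gaps at the front line (unwrapped, about y = 2, 14, 26, 38 and 50 mm), so the pitch looks like 12 mm. That makes leaf a the first to try. Next I look at the tray.

>>> step_arm:
  increments:
    - [0.003,0.036,0,0,0,-1,-1]
    - [0.006,0.072,0,0,0,-2,-1]
    - [0.01,0.108,0,0,0,-3,-1]
    - [0.014,0.144,0,0,0,-4,-1]
    - [0.018,0.18,0,0,0,-5,-1]
    - [0.021,0.216,0,0,0,-5,-1]
    - [0.025,0.25,0,0,0,-5,-1]
    - [0.03,0.27,0,0,0,-5,-1]
    - [0.03,0.27,0,0,0,-5,-1]
    - [0.03,0.27,0,0,0,-5,-1]

```text
t: 3.63
eef_pos: [0.5296, 0.109, 0.182]
tool_rot: [0.0, 0.764, 0.646, 0.0]
contact_force: [-0.4, -0.9, -0.8]
gripper_width: 0.997
```

Run:
```python
from h import *
import pickle
r=cam("wrist","w2"); pickle.dump(r,open("w2.pkl","wb")); o=bot.get_obs(); print(o["t"],o["eef_pos"],o["tool_rot"])
for k,z in dict(tray=0,leaf_a_grip=.037,leaf_a_land=.009,leaf_b_land=.009).items():
    for d in bot.place_of(k,"wrist"):
        u,v=d["location"][0]*640,d["location"][1]*400
        print(k,round(d["conf"],2),round(u,1),round(v,1),onz(r,u,v,z).round(4))
```

```text
3.6833 [0.52953321 0.10749058 0.1817447 ] [ 5.80526994e-04  7.64398423e-01  6.44743904e-01 -1.14644294e-04]
tray 0.32 257.8 92.2 [0.4819 0.2141 0.    ]
leaf_a_grip 0.57 413.5 83.3 [0.6339 0.1943 0.037 ]
leaf_a_land 0.69 459.3 77.5 [0.6893 0.193  0.009 ]
leaf_b_land 0.84 360.2 89.8 [0.5882 0.1981 0.009 ]
```

View pics/w2.png

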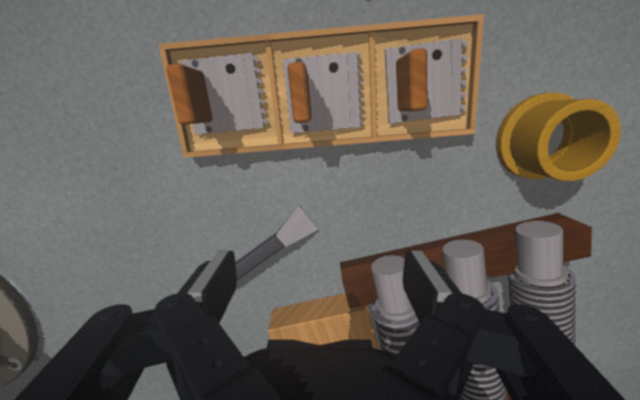

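Run:
```python
import cv2
g=cv2.imread("pics/w2.png")[10:165,155:490]
cv2.imwrite("pics/w2z.png",cv2.resize(g,(790,366),interpolation=cv2.INTER_CUBIC))
from h import *
import pickle
r=pickle.load(open("w2.pkl","rb"))
im=cv2.imread("pics/w2.png")
s=.0002;th=-.09
# rectify at z=.012 top of leaf in strips near lands
W,Hh=400,500
outs=[]
for cx,cy in ((.4835,.205),(.5855,.198),(.6875,.192)):
    P=[]
    for a,b in ((-.04,.05),(.04,.05),(.04,-.05),(-.04,-.05)):
        P.append(proj(r,(cx+a*np.cos(th)-b*np.sin(th),cy+a*np.sin(th)+b*np.cos(th),.012)))
    M=cv2.getPerspectiveTransform(np.float32(P),np.float32([(0,0),(260,0),(260,500),(0,500)]))
    outs.append(cv2.warpPerspective(im,M,(260,500),flags=cv2.INTER_CUBIC))
cv2.imwrite("pics/w2r.png",np.hstack(outs))
```

```text
(no output)
```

View pics/w2z.png

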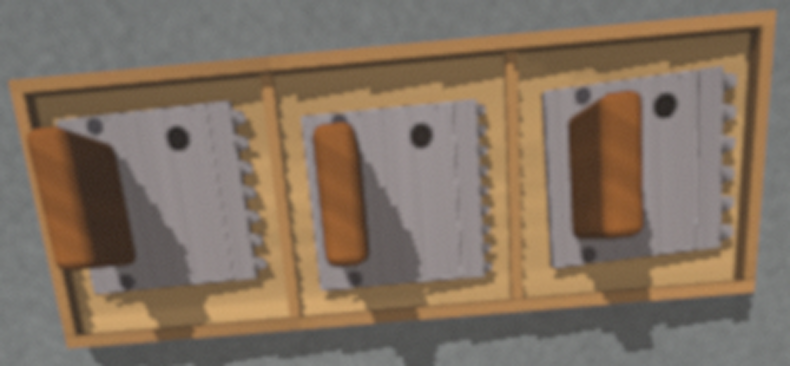

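View pics/w2r.png

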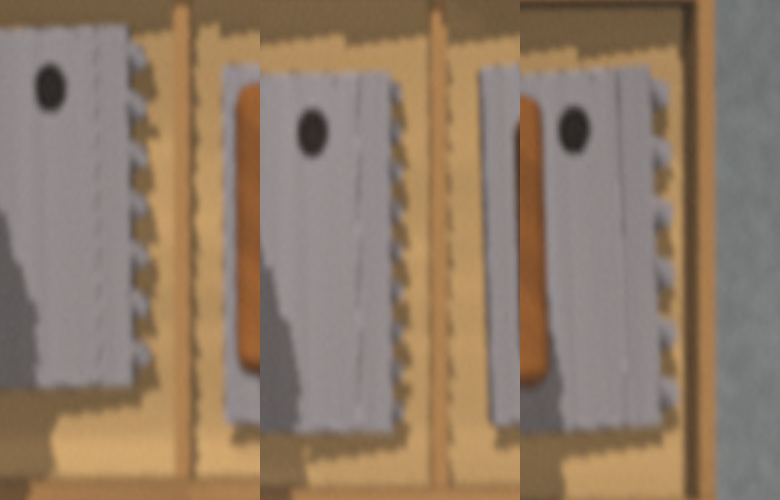

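Teeth spacing in the rectified view is about 50 px (10 mm, leaf c) in the left bay, about 40 px (8 mm, leaf b) in the middle, and about 60 px (12 mm, leaf a, 6 teeth) in the right bay.

Run:
```python
from h import *
import pickle
r=pickle.load(open("w2.pkl","rb"))
f=lambda a,b:(155+a/2.358,10+b/2.358)
for n,z,pts in (("leafA",.012,[(545,92),(718,70),(727,248),(555,268)]),("leafB",.012,[(303,115),(476,99),(487,275),(322,290)]),("gripAtop",.062,[(607,93),(641,91),(642,237),(604,237)]),("gripBtop",.062,[(314,123),(350,122),(366,263),(329,264)]),("tray",.016,[(10,80),(775,10),(755,290),(72,346)])):
    P=np.array([onz(r,*f(*p),z) for p in pts]); print(n,P.mean(0).round(4)); 
    print([ (np.hypot(*(P[i]-P[j])[:2]).round(4), np.degrees(np.arctan2(*(P[j]-P[i])[1::-1])).round(2)) for i,j in ((0,1),(3,2),(3,0),(2,1))])
```

```text
leafA [0.6532 0.1933 0.012 ]
[(np.float64(0.0715), np.float64(-2.93)), (np.float64(0.0763), np.float64(-3.07)), (np.float64(0.0716), np.float64(88.0)), (np.float64(0.072), np.float64(91.86))]
leafB [0.55   0.2003 0.012 ]
[(np.float64(0.0727), np.float64(-4.73)), (np.float64(0.0746), np.float64(-4.48)), (np.float64(0.0721), np.float64(85.19)), (np.float64(0.0718), np.float64(86.64))]
gripAtop [0.6311 0.1947 0.062 ]
[(np.float64(0.0119), np.float64(-6.47)), (np.float64(0.0141), np.float64(-9.54)), (np.float64(0.0483), np.float64(84.65)), (np.float64(0.0491), np.float64(87.24))]
gripBtop [0.5284 0.2022 0.062 ]
[(np.float64(0.0128), np.float64(-8.07)), (np.float64(0.0139), np.float64(-8.05)), (np.float64(0.0484), np.float64(85.3)), (np.float64(0.0485), np.float64(86.64))]
tray [0.5515 0.2032 0.016 ]
[(np.float64(0.3099), np.float64(-4.88)), (np.float64(0.3091), np.float64(-4.91)), (np.float64(0.1093), np.float64(85.89)), (np.float64(0.1095), np.float64(85.49))]
```

>>> step_arm:
  increments:
    - [0.026,0.022,-0.01,0,0,3,-0.2]
    - [0.052,0.044,-0.02,0,0,6,-0.2]
    - [0.078,0.066,-0.03,0,0,7,-0.2]
    - [0.103,0.086,-0.05,0,0,7,-0.2]
    - [0.103,0.086,-0.07,0,0,7,-0.2]
    - [0.103,0.086,-0.09,0,0,7,-0.2]
    - [0.103,0.086,-0.09,0,0,7,-0.2]

```text
t: 4.47
eef_pos: [0.63, 0.193, 0.0867]
tool_rot: [-0.001, 0.723, 0.691, -0.004]
contact_force: [-1.7, -1.2, 0.4]
gripper_width: 0.602
```

Run:
```python
from h import *
import pickle
r=cam("wrist","w3"); pickle.dump(r,open("w3.pkl","wb")); o=bot.get_obs(); print(o["t"],o["eef_pos"],o["tool_rot"],o["gripper_width"])
print([proj(r,(.632,.1945,z)).round(1) for z in (.022,.062)], proj(r,o["eef_pos"]))
```

```text
4.5167 [0.63083745 0.19331506 0.08898701] [-0.00082568  0.7233577   0.69046872 -0.00242785] 0.6035767728807743
[array([321.6, 213.1]), array([321.8, 234.7])] [319.86765229 257.26268743]
```

View pics/w3.png

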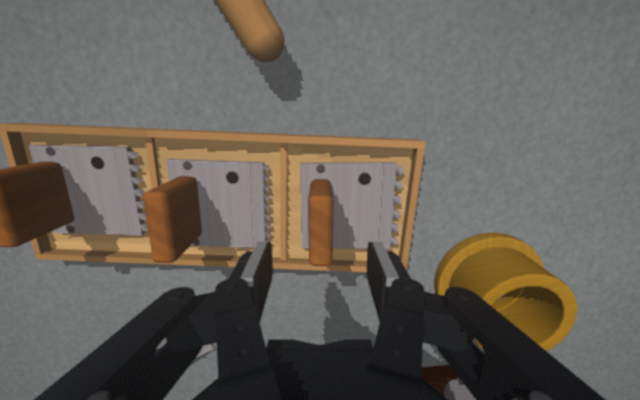

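The grip of leaf a stands centred between the fingers (column about 321, rows 182–265). I descend and grasp.

>>> step_arm:
  increments:
    - [0.001,0.001,-0.025,0,0,0,-0.2]
    - [0.001,0.001,-0.05,0,0,0,-0.2]
    - [0.001,0.001,-0.066,0,0,0,-0.2]
    - [0.001,0.001,-0.066,0,0,0,-0.2]
    - [0.001,0.001,-0.066,0,0,0,1]
    - [0.001,0.001,-0.066,0,0,0,1]
    - [0.001,0.001,-0.066,0,0,0,1]
    - [0.001,0.001,-0.066,0,0,0,1]
    - [0.001,0.001,-0.066,0,0,0,1]
  force: 40

```text
t: 5.27
eef_pos: [0.6344, 0.1967, 0.0273]
tool_rot: [0.001, 0.723, 0.691, 0.001]
contact_force: [-0.5, 0.5, 7.6]
gripper_width: 0.181
```

>>> step_arm:
  increments:
    - [0,0,0.01,0,0,0,1]
    - [0,0,0.03,0,0,0,1]
    - [0,0,0.06,0,0,0,1]
    - [0,0,0.095,0,0,0,1]
    - [0,0,0.11,0,0,0,1]
    - [0,0,0.11,0,0,0,1]

```text
t: 5.77
eef_pos: [0.6358, 0.1975, 0.1402]
tool_rot: [0.002, 0.723, 0.691, 0.004]
contact_force: [0.7, 0.8, -2.6]
gripper_width: 0.181
```

Run:
```python
from unwrap import *
import pickle
r=cam("wrist","w4"); pickle.dump(r,open("w4.pkl","wb")); o=bot.get_obs(); print(o["t"],o["eef_pos"],o["tool_rot"],o["gripper_width"],o["contact_force"])
print("target grip",T-X*.100-Y*.004, "tool y yaw now",np.degrees(2*np.arctan2(o["tool_rot"][2],o["tool_rot"][1]))-90)
```

```text
5.8167 [0.63436878 0.1966405  0.13725169] [0.00093655 0.723026   0.6908179  0.00177396] 0.18467596076278636 [ 0.97598495  0.18600374 -2.57871647]
target grip [ 0.50669813 -0.14945547  0.045     ] tool y yaw now -2.610004122349096
```

View pics/w4.png

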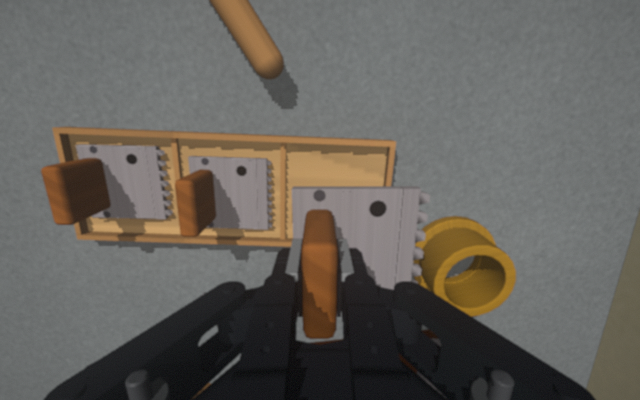

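The leaf is held level and lifted out. I carry it over the packing block, turning it to the spindle's yaw.

>>> step_arm:
  increments:
    - [-0.008,-0.02,0,0,0,1,1]
    - [-0.021,-0.055,0,0,0,2,1]
    - [-0.035,-0.094,0,0,0,3,1]
    - [-0.05,-0.133,0,0,0,4,1]
    - [-0.065,-0.172,0,0,0,5,1]
    - [-0.08,-0.211,0,0,0,6,1]
    - [-0.095,-0.25,0,0,0,7,1]
    - [-0.108,-0.288,0,0,0,7.5,1]
    - [-0.12,-0.322,0,0,0,7.5,1]
    - [-0.128,-0.346,0,0,0,7.5,1]

```text
t: 6.65
eef_pos: [0.5015, -0.1538, 0.1329]
tool_rot: [-0.002, 0.678, 0.735, -0.002]
contact_force: [0.1, -0.9, -2.6]
gripper_width: 0.184
```

>>> step_arm:
  increments:
    - [0,0,0,0,0,0,1]
    - [0,0,-0.02,0,0,0,1]
    - [0,0,-0.04,0,0,0,1]
    - [0,0,-0.05,0,0,0,1]
    - [0,0,-0.05,0,0,0,1]

```text
t: 7.07
eef_pos: [0.5023, -0.149, 0.0818]
tool_rot: [-0.003, 0.676, 0.737, -0.002]
contact_force: [-0.2, 0.0, -3.0]
gripper_width: 0.181
```

```bash
cat > look.py <<'E'
from unwrap import *
import pickle,sys
n=sys.argv[1]
r=cam("wrist",n); pickle.dump(r,open(n+".pkl","wb")); o=bot.get_obs()
p=o["eef_pos"]-T; print("t",round(o["t"],2),"eef",o["eef_pos"].round(4),"in thread mm",(np.array([p@X,p@Y,p@Z])*1000).round(1),"yaw",(np.degrees(2*np.arctan2(o["tool_rot"][2],o["tool_rot"][1]))-90).round(2),o["tool_rot"].round(4),"w",round(o["gripper_width"],3),"F",o["contact_force"].round(1),"M",o["torque"].round(2))
E
python3 look.py w5
```

```text
t 7.12 eef [ 0.5036 -0.149   0.0834] in thread mm [-103.1   -3.3   38.4] yaw 4.94 [-0.0021  0.6759  0.7369 -0.0009] w 0.183 F [-0.   0.6 -1.8] M [ 0.01 -0.01  0.02]
```

View pics/w5.png

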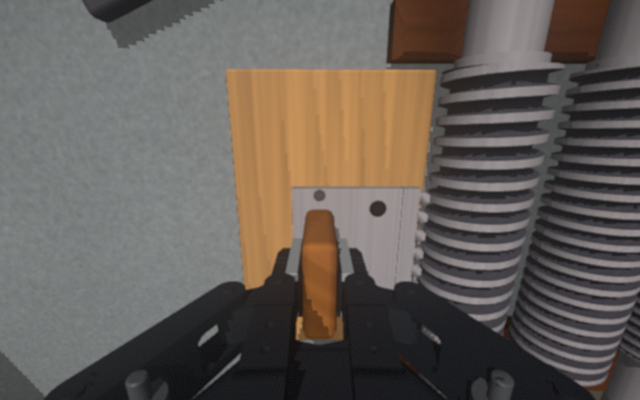

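>>> step_arm:
  increments:
    - [0,0,-0.006,0,0,0,1]
    - [0,0,-0.012,0,0,0,1]
    - [0,0,-0.015,0,0,0,1]
    - [0,0,-0.017,0,0,0,1]
    - [0,0,-0.017,0,0,0,1]

```text
t: 7.53
eef_pos: [0.5051, -0.1497, 0.0681]
tool_rot: [-0.0, 0.676, 0.737, -0.0]
contact_force: [0.0, -0.3, -2.1]
gripper_width: 0.184
```

>>> step_arm:
  increments:
    - [0,0,-0.002,0,0,0,1]
    - [0,0,-0.002,0,0,0,1]

```text
t: 7.7
eef_pos: [0.5053, -0.1498, 0.0663]
tool_rot: [0.0, 0.676, 0.737, 0.0]
contact_force: [-0.9, -1.0, -1.7]
gripper_width: 0.177
```

>>> step_arm:
  increments:
    - [0,0,-0.002,0,0,0,1]
    - [0,0,-0.002,0,0,0,1]

```text
t: 7.87
eef_pos: [0.5052, -0.1498, 0.0642]
tool_rot: [-0.0, 0.676, 0.737, -0.0]
contact_force: [-0.0, 0.2, -2.7]
gripper_width: 0.185
```

>>> step_arm:
  increments:
    - [0,0,-0.001,0,0,0,1]
    - [0,0,-0.001,0,0,0,1]

```text
t: 8.03
eef_pos: [0.5054, -0.1498, 0.0634]
tool_rot: [0.0, 0.676, 0.737, 0.0]
contact_force: [-0.4, 0.2, -2.2]
gripper_width: 0.184
```

>>> step_arm:
  increments:
    - [0,0,-0.001,0,0,0,1]
    - [0,0,-0.001,0,0,0,1]

```text
t: 8.2
eef_pos: [0.5054, -0.1499, 0.0633]
tool_rot: [0.0, 0.676, 0.737, -0.0]
contact_force: [-2.8, 1.2, 9.3]
gripper_width: 0.18
```

```bash
python3 look.py w6
python3 - <<'E'
import cv2
g=cv2.imread("pics/w6.png")[150:310,280:560]
cv2.imwrite("pics/w6z.png",cv2.resize(g,None,fx=2.8,fy=2.8,interpolation=cv2.INTER_CUBIC))
E
```

```text
t 8.25 eef [ 0.5054 -0.1499  0.0633] in thread mm [-101.3   -4.3   18.3] yaw 4.89 [ 3.000e-04  6.763e-01  7.366e-01 -2.000e-04] w 0.179 F [-4.4  0.1  8.4] M [0.18 0.71 0.01]
```

View pics/w6z.png

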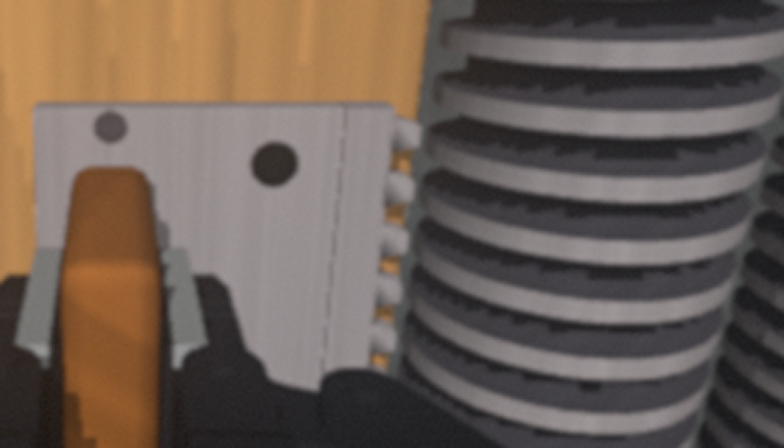

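```bash
cat > gap.py <<'E'
from unwrap import *
import pickle,sys
n=sys.argv[1]; r=pickle.load(open(n+".pkl","rb")); img=r["color"][:,:,::-1].copy()
# horizontal-plane rectification at z=.045, thread frame, x -60..-5, y from 60 down to -50; 7 px/mm
s=7.; x0,x1,y1,y0=-60,-5,55,-55
C=[(x0,y1),(x1,y1),(x1,y0),(x0,y0)]
src=np.float32([proj(r,T+X*a/1000+Y*b/1000) for a,b in C]); W,Hh=int((x1-x0)*s),int((y1-y0)*s)
M=cv2.getPerspectiveTransform(src,np.float32([(0,0),(W,0),(W,Hh),(0,Hh)])); o=cv2.warpPerspective(img,M,(W,Hh),flags=cv2.INTER_CUBIC)
for y in range(-50,55,10): cv2.putText(o,str(y),(0,int((y1-y)*s)+4),0,.45,(0,0,255),1); cv2.line(o,(25,int((y1-y)*s)),(40,int((y1-y)*s)),(0,0,255),1)
for x in (-36,-30): cv2.line(o,(int((x-x0)*s),0),(int((x-x0)*s),12),(0,255,0),1)
o=o[:590]; cv2.imwrite("pics/"+n+"g.png",o)
E
python3 gap.py w6
```

```text
(no output)
```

View pics/w6g.png

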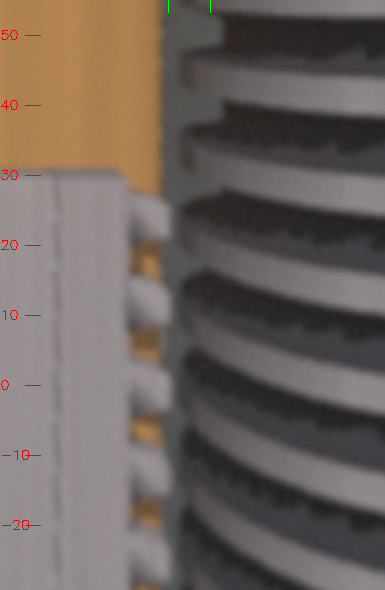

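The leaf lies on the block. Its teeth are at about y = 0.9 mod 12 and the grooves at about y = 3 mod 12, so I shift +2 mm along y and approach gently.

>>> step_arm:
  increments:
    - [0,0.001,0.0006,0,0,0,1]
    - [0,0.002,0.0006,0,0,0,1]
    - [0.002,0.0022,0.0006,0,0,0,1]
    - [0.004,0.0024,0.0006,0,0,0,1]
    - [0.004,0.0024,0.0006,0,0,0,1]

```text
t: 8.67
eef_pos: [0.5096, -0.1475, 0.0633]
tool_rot: [0.0, 0.676, 0.737, -0.0]
contact_force: [-2.9, -0.8, 4.4]
gripper_width: 0.184
```

```bash
python3 look.py w7; python3 gap.py w7
```

```text
t 8.72 eef [ 0.5096 -0.1474  0.0633] in thread mm [-96.9  -2.2  18.3] yaw 4.9 [3.000e-04 6.762e-01 7.367e-01 0.000e+00] w 0.181 F [-1.8 -0.1  4.3] M [-0.05  0.36 -0.  ]
```

View pics/w7g.png

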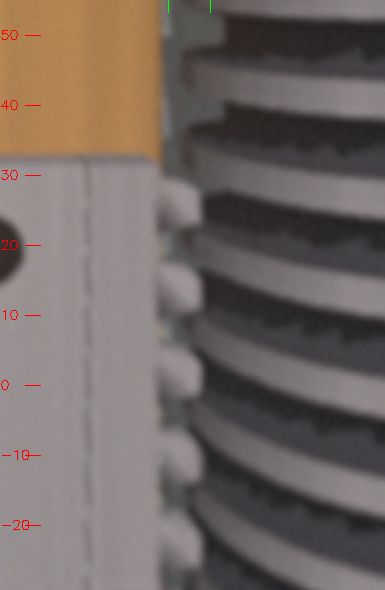

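The teeth (rows about 205, 290, 372) now face the dark grooves. I advance slowly.

>>> step_arm:
  increments:
    - [0.001,0.0001,0,0,0,0,1]
    - [0.002,0.0002,0,0,0,0,1]
    - [0.002,0.0002,0,0,0,0,1]

```text
t: 8.97
eef_pos: [0.5111, -0.1473, 0.0633]
tool_rot: [0.0, 0.676, 0.737, -0.0]
contact_force: [-3.0, -1.0, 7.4]
gripper_width: 0.177
```

>>> step_arm:
  increments:
    - [0.001,0.0001,0,0,0,0,1]
    - [0.001,0.0001,0,0,0,0,1]

```text
t: 9.13
eef_pos: [0.5121, -0.1472, 0.0633]
tool_rot: [-0.0, 0.676, 0.737, -0.0]
contact_force: [-4.1, -0.6, 7.7]
gripper_width: 0.18
```

>>> step_arm:
  increments:
    - [0.001,0.0001,0,0,0,0,1]
    - [0.001,0.0001,0,0,0,0,1]

```text
t: 9.3
eef_pos: [0.5131, -0.1471, 0.0633]
tool_rot: [-0.0, 0.676, 0.737, -0.0]
contact_force: [-2.6, -0.7, 7.7]
gripper_width: 0.185
```

>>> step_arm:
  increments:
    - [0.001,0.0001,0,0,0,0,1]
    - [0.001,0.0001,0,0,0,0,1]

```text
t: 9.47
eef_pos: [0.5141, -0.147, 0.0633]
tool_rot: [-0.0, 0.676, 0.737, -0.0]
contact_force: [-3.6, 0.4, 6.5]
gripper_width: 0.182
```

>>> step_arm:
  increments:
    - [0.001,0.0001,0,0,0,0,1]
    - [0.001,0.0001,0,0,0,0,1]

```text
t: 9.63
eef_pos: [0.515, -0.1469, 0.0633]
tool_rot: [-0.0, 0.676, 0.737, -0.0]
contact_force: [-3.8, -0.7, 7.4]
gripper_width: 0.179
```

>>> step_arm:
  increments:
    - [0.001,0.0001,0,0,0,0,1]
    - [0.001,0.0001,0,0,0,0,1]

```text
t: 9.8
eef_pos: [0.5156, -0.1469, 0.0633]
tool_rot: [-0.0, 0.676, 0.737, -0.001]
contact_force: [-5.9, -0.0, 8.9]
gripper_width: 0.182
```

```bash
python3 look.py w8; python3 gap.py w8
```

```text
t 9.85 eef [ 0.5156 -0.1469  0.0633] in thread mm [-90.9  -2.2  18.3] yaw 4.88 [-3.000e-04  6.764e-01  7.365e-01 -7.000e-04] w 0.181 F [-4.8 -0.2  8.2] M [-0.01  0.92 -0.04]
```

View pics/w8g.png

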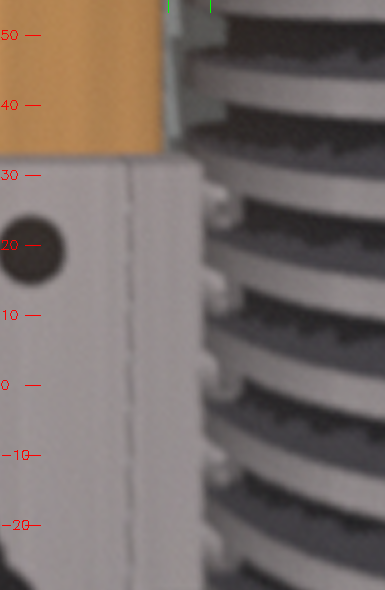

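>>> step_arm:
  increments:
    - [0.0007,0.0001,0,0,0,0,1]
    - [0.0007,0.0001,0,0,0,0,1]

```text
t: 10.02
eef_pos: [0.5158, -0.1469, 0.0633]
tool_rot: [-0.001, 0.676, 0.736, -0.001]
contact_force: [-6.8, -0.5, 12.0]
gripper_width: 0.182
```

>>> step_arm:
  increments:
    - [0.0007,0.0001,0,0,0,0,1]
    - [0.0007,0.0001,0,0,0,0,1]

```text
t: 10.18
eef_pos: [0.5159, -0.1469, 0.0633]
tool_rot: [-0.001, 0.677, 0.736, -0.002]
contact_force: [-10.1, -0.2, 14.2]
gripper_width: 0.183
```

>>> step_arm:
  increments:
    - [0,0.0008,0.0004,0,0,0,1]
    - [0,0.0008,0.0004,0,0,0,1]

```text
t: 10.35
eef_pos: [0.5159, -0.1469, 0.0634]
tool_rot: [-0.001, 0.677, 0.736, -0.002]
contact_force: [-7.1, -3.8, 10.4]
gripper_width: 0.175
```

>>> step_arm:
  increments:
    - [0,-0.0016,0,0,0,0,1]
    - [0,-0.0016,0,0,0,0,1]

```text
t: 10.52
eef_pos: [0.5159, -0.1471, 0.0633]
tool_rot: [-0.001, 0.676, 0.737, -0.001]
contact_force: [-7.7, 0.8, 9.8]
gripper_width: 0.181
```

```bash
python3 look.py w9; python3 gap.py w9
```

```text
t 10.57 eef [ 0.516  -0.147   0.0634] in thread mm [-90.6  -2.4  18.4] yaw 4.89 [-0.0012  0.6763  0.7366 -0.0012] w 0.183 F [-7.8  0.5  9.4] M [ 0.21  1.28 -0.  ]
```

View pics/w9g.png

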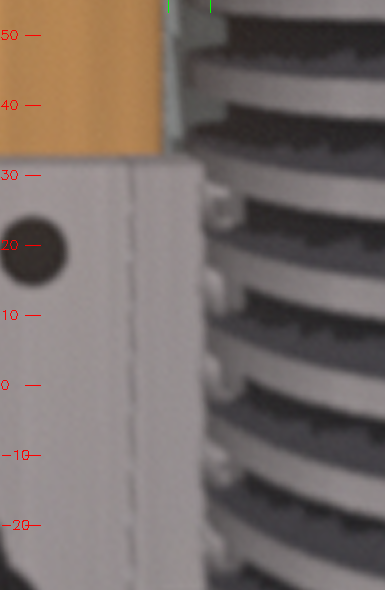

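>>> step_arm:
  increments:
    - [0,-0.001,0.0006,0,0,0,1]
    - [0,-0.001,0.0006,0,0,0,1]

```text
t: 10.73
eef_pos: [0.516, -0.1475, 0.0634]
tool_rot: [-0.001, 0.676, 0.737, -0.001]
contact_force: [-5.7, 1.9, 5.5]
gripper_width: 0.179
```

>>> step_arm:
  increments:
    - [0.0003,0.0026,0.0002,0,0,0,1]
    - [0.0003,0.0026,0.0002,0,0,0,1]
    - [0.0003,0.0026,0.0002,0,0,0,1]

```text
t: 10.98
eef_pos: [0.5161, -0.1467, 0.0636]
tool_rot: [-0.001, 0.677, 0.736, -0.002]
contact_force: [-6.1, -2.3, 3.0]
gripper_width: 0.179
```

>>> step_arm:
  increments:
    - [0,-0.0008,0,0,0,0,1]
    - [0,-0.0008,0,0,0,0,1]

```text
t: 11.15
eef_pos: [0.516, -0.1469, 0.0635]
tool_rot: [-0.001, 0.677, 0.736, -0.001]
contact_force: [-4.6, -1.5, 4.0]
gripper_width: 0.184
```

The leaf is seated. x holds at 0.516 m while y has only about 0.5–0.8 mm of play, and the picture shows every tooth down in its groove with the land (col about 204) on the crests. I release it and retreat upward.

>>> step_arm:
  increments:
    - [-0.0003,0,0,0,0,0,1]
    - [-0.0003,0,0,0,0,0,0.4]
    - [-0.0003,0,0,0,0,0,0]
    - [-0.0003,0,0,0,0,0,-0.2]
    - [-0.0003,0,0,0,0,0,-0.2]
    - [-0.0003,0,0,0,0,0,-0.2]

```text
t: 11.65
eef_pos: [0.5181, -0.1463, 0.0642]
tool_rot: [0.0, 0.676, 0.737, 0.0]
contact_force: [-0.1, -0.1, -0.8]
gripper_width: 0.6
```

```bash
python3 look.py w10; python3 gap.py w10
```

```text
t 11.7 eef [ 0.518  -0.1463  0.0642] in thread mm [-88.5  -1.9  19.2] yaw 4.91 [1.000e-04 6.762e-01 7.367e-01 2.000e-04] w 0.606 F [-0.2  0.5 -0.1] M [ 0.01  0.06 -0.05]
```

View pics/w10.png

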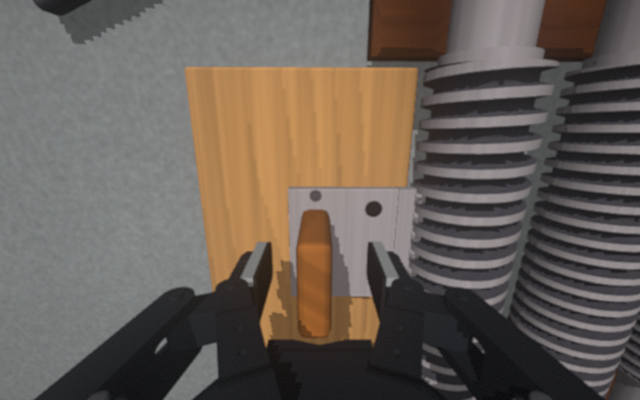

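View pics/w10g.png

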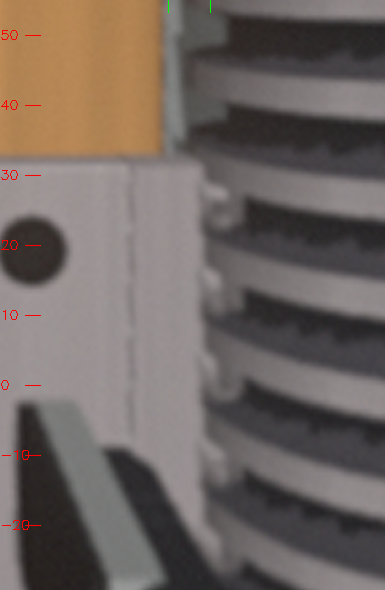

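>>> step_arm:
  increments:
    - [-0.001,0,0.02,0,0,0,-0.2]
    - [-0.001,0,0.045,0,0,0,-0.2]
    - [-0.001,0,0.08,0,0,0,-0.2]
    - [-0.001,0,0.115,0,0,0,-0.2]
    - [-0.001,-0.02,0.12,0,0,0,-0.2]
    - [-0.001,-0.05,0.12,0,0,0,-0.2]
    - [-0.001,-0.05,0.12,0,0,0,-0.2]
    - [-0.001,-0.05,0.12,0,0,0,-0.2]

```text
t: 12.37
eef_pos: [0.5163, -0.1985, 0.1841]
tool_rot: [0.0, 0.678, 0.735, -0.0]
contact_force: [-0.3, 0.1, 0.4]
gripper_width: 0.602
```

```bash
python3 look.py w11; python3 gap.py w11
python3 - <<'E'
from h import *
cam("top","top1");cam("side","side1")
E
```

```text
t 12.42 eef [ 0.5164 -0.1968  0.1839] in thread mm [-94.3 -52.  138.9] yaw 4.82 [-2.000e-04  6.767e-01  7.362e-01  0.000e+00] w 0.598 F [-0.8  1.1 -0.1] M [0.04 0.02 0.02]
```

View pics/w11.png

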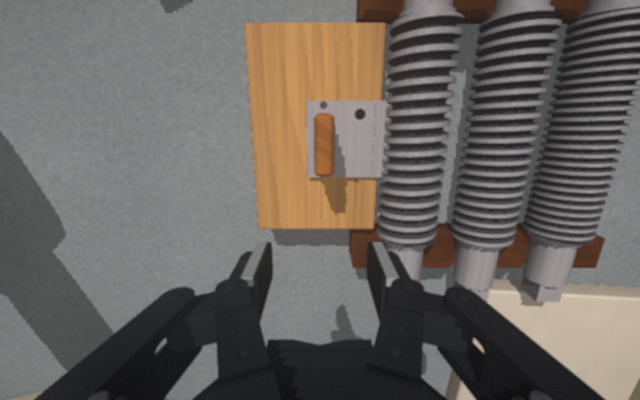

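View pics/w11g.png

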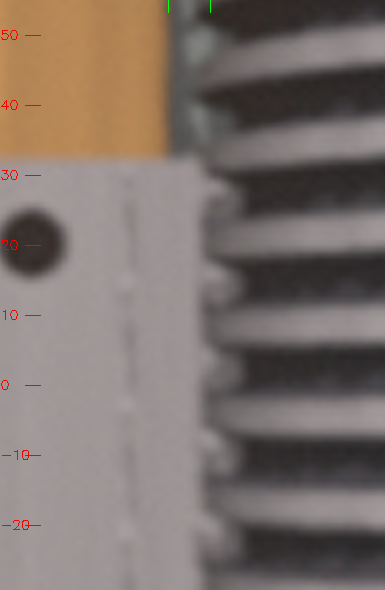

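View pics/side1.png

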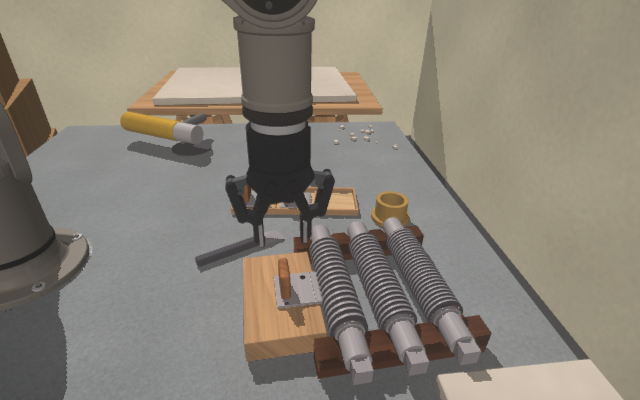

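The last pictures show leaf a flat on the block with every tooth in a groove along the whole edge. The land (col about 203) is flush with the crests. Leaves b and c are still in their bays, and nothing touches the hand.

```bash
python3 -c "
from station import bot
print(bot.hand_in()); print(bot.get_obs()['t'])"
```

```text
the job is handed in; nothing more can be done
None
the job is handed in; nothing more can be done
```

The front spindle's thread pitch is 12 mm: leaf a seats fully, and I left it meshed in the thread on the packing block. The job was handed in at about 12.4 s.

- **Choosing the leaf:** The wrist-camera pictures put the thread at about 12 mm, so I tried leaf a (12 mm, 6 teeth, right bay) first. It seated, so leaves b and c were never moved.
- **Pressing:** I slid it into the grooves with about 10 N at most.
- **Seat check by feel:** The leaf stopped at a fixed depth (x held at 0.516 m). It had about 0.8 mm of sideways play by the arm's reading, against the stated 0.5 mm, which includes arm and grip give. It did not go deeper when I moved it sideways under light push, which points to the land resting on the crests.
- **Seat check by camera:** After release, the teeth visible in the close-up lie in the grooves, with the land against the crests. The estimate was about 0.85 mm past the crests, good to about ±1 mm, so no gap within the 1.6 mm limit.
- **Disagreement:** My first estimate of the spindle's x position was about 2.5 mm too far from the robot. It was corrected against the block edge and the crest outline.
- **Other items:** I saw no sign of contact with the nut, hammer or chisel. I did not measure their positions again at the end.

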